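Tuck a rain-diverter flashing under lapped roof shingles and hold it down

TASK

Hang the pail of nails that stands on the roof panel by its handle on the hook of the tool board, out of the way. Then slide the flat flange of the L-shaped metal flashing fully home under the lapped shingle course, centred on the panel and square to it, without lifting the shingles, and finish while still gripping the flashing and pressing it firmly down flat on the shingles below, ready for nailing. Leave the other things on the bench and panel where they are.

Things in the scene. Friction and masses are not known exactly. Their poses are not given: they have to be found in the camera images.
- slot (a point): middle of the 6 mm high slot under the butt (lower edge) of the lapped shingle course on the fixed roof panel: 3 mm above the lower course's level face, 3 mm below the lapped course. z up, x up the roof (into the slot, away from the robot), y along the butt line. At x = 55 mm a lath closes the slot along its whole length
- panel: fixed roof panel of cedar shingles on the bench, 340 mm wide (y -170 to 170); origin on the bench, 93 mm straight below slot, same axes. Level faces: lapped course, 10 mm thick, top at z = 106 mm from x = 0 to 125; next course, top at z = 122 mm, from x = 125 to 250. The panel ends at x = 265
- lower_course: the panel's lower shingle course, its level face at z = 90 mm: bare from x = -150 mm to 0 (the pail stands there at first), going on under the lapped course to x = 55. The flashing's flange must rest on it. Same origin and axes as panel
- shingle_left (a joint): lift of the left (+y of slot) of the three shingles of the lapped course, rad: each is held down by a springy nail line 120 mm up the roof from its butt; 0 lies flat, 0.07 is the butt raised 8 mm; about 3 N at the butt starts to lift it
- shingle_mid (a joint): the same for the middle shingle
- shingle_right (a joint): the same for the right (-y) shingle
- flashing_hem (a point): middle of the hem of the flashing, the place to grip: 45 mm above the flange's underside, 15 mm below the top edge. The flashing is a plain aluminium L, 220 mm long (its y), 0.22 kg, standing on its flange on the bench at the robot's left. The upright leg is at x = 0; its top 31 mm is a folded hem 8 mm thick in x. z up
- flashing_edge (a point): middle of the free edge of the flashing's flange (the edge to tuck in): 80 mm from the upright leg along the flashing's +x, mid-thickness. The flange is flat, 3 mm thick; this point is 1.5 mm above its underside and 43.5 mm below flashing_hem; same axes
- flashing: the flashing; origin at the underside of the flange below the upright leg, mid-length; same axes as flashing_hem
- pail_bail (a point): middle of the top bar of the pail's rigid steel handle, 150 mm above the pail's underside. The bar is round, 8 mm thick, straight along this y from -40 to 40 mm, then bends down to the rim. Steel pail, 90 mm across at the rim, 75 mm high, so the space under the bar is 71 mm high. 0.35 kg with nails. z up
- pail: the pail; origin at the centre of its underside, 150 mm below pail_bail, same axes
- hook_seat (a point): where the bar's centre rests on the hook: 8 mm above the axis of the hook's lowest part. Round steel hook, 8 mm thick, on the front of an upright board at the robot's right, pointing along -x (out of the board). Its upturned tip ends 33 mm out along -x, its top 26 mm above this point. The board's face is 65 mm away along +x. z up
- hook_board: fixed upright plywood board with the hook, 100 mm wide, 275 mm high; origin on the bench below the middle of its front face: 65 mm along +x from hook_seat and 240 mm below it; same axes
- hammer: bystander: hammer lying on the bench at the left rear, 290 mm
- tape_measure: bystander: tape measure on the bench at the right, in front of the tool board, 68 x 36 x 62 mm
- roof_square: bystander: aluminium triangle square lying on the panel's top course, 115 mm
- block_plane: bystander: block plane, right rear of the bench, 160 mm
- pencil: bystander: flat carpenter's pencil lying on the panel's top course, 170 mm
There are look-alikes about, which are no part of the job. What is shaped like the flashing but pink is not meant.

How it is judged:
On the way, in this order (a step that is already met when the one before it is completed fails the run):
1. the nail pail hangs freely by its handle on the hook (distance between pail_bail and hook_seat below 0.06 m and contact force between pail and hook_board above 1.2 N and contact force between pail and the fingers below 0.05 N and height (world z) of pail above 0.05 m), for 0.3 s.
2. the flange's edge is at least 40 mm under the lapped course, lying on the lower course (x of flashing_edge in the frame of panel above 0.04 m and z of flashing_edge in the frame of panel between 0.088 and 0.097 m), for 0.1 s.
At the end, for the whole second after the job is handed in: Pail hangs on the hook, fingers off it. Flange edge at least 40 mm under the shingles (stop at 55), centred within 40 mm, square within 0.1 rad, level within 0.05 rad; shingles flat (under 0.03 rad); fingers hold the flashing and press it on the lower course with over 6 N (it weighs 2 N) (all of step 1 and x of flashing_edge in the frame of panel above 0.04 m and y of flashing_edge in the frame of panel between -0.04 and 0.04 m and z of flashing_edge in the frame of panel between 0.088 and 0.095 m and angle between the y axis of flashing_edge and the y axis of slot, either way round below 0.1 rad and angle between flashing_edge's own z axis and vertical below 0.05 rad and contact force between flashing and lower_course above 6 N and contact force between flashing and the fingers above 3 N and value of joint each of shingle_left, shingle_mid, shingle_right below 0.03 rad); the arm keeps its last pose, push and grip.
It fails at once if a lapped shingle is lifted: its butt more than about 8 mm (0.07 rad) (value of joint any of shingle_left, shingle_mid, shingle_right above 0.07 rad).
It fails at once if the pail is tipped over 50 degrees, so that nails spill (angle between pail's own z axis and vertical above 0.87 rad).
It fails at once if another thing on the bench or panel is pushed more than 30 mm (distance of any of hammer, tape_measure, roof_square, block_plane, pencil from where it was at the start of the episode above 0.03 m).
It also fails if it takes over 58 s, if anything falls off the work surface, if the arm or the gripper's body presses on something with over 40 N, if the wrist force passes 120 N, or if a joint passes its speed limit or range.

ROBOT

A 6-joint arm with a two-finger parallel gripper is mounted at the origin on the work surface. World frame = base frame: x ahead of the robot, y to its left, z up, the work surface at z = 0. Lengths are in m, angles in rad, forces in N, time in s.
With the tool pointing down it reaches from about 0.225 to 0.875 m from the base axis. Payload 3.4 kg.
Tool frame: the origin (TCP) lies between the finger pads; the fingertips stand 8 mm ahead of it and the grasp point (between the pads) lies 11 mm behind it; z points along the fingers, y is the line along which they close (so a half turn about z gives the same grasp; the last joint's range is limited). The gripper opens to 85 mm and grips with 20 to 120 N. Pads are 22 mm wide; open, the fingers measure 114 mm over their backs; the gripper's body (76 mm by 85 mm) begins 54 mm behind the grasp point. The pads swing forward as they close: fully open they stand 13 mm farther back than shut.
Start: joints at [1.055, 0.276, 1.505, -0, 1.361, -0.121], TCP at [0.221, 0.531, 0.239] pointing down, gripper open.
Joint ranges: [-2.89, 2.89], [-0.75, 2.08], [0.22, 2.7], [-1.18, 4.32], [0.11, 2.71], [-2.7, 2.7]. Speed limits (rad/s): [2.57, 2.57, 3.14, 3.14, 3.14, 3.14].

INTERFACE

Orientations are given as a unit quaternion [w, x, y, z].
In Python, from rig import manip gives the robot as it stands.
- The arm moves only by the tool move_arm, never from a script. Its argument "deltas" is a list that holds one entry, the list of rows, each a list of 5 numbers: the shift along the tool's x, y, z normalised to -1 to 1, where 1 is 80 cm, then the turn about the tool's z normalised to -1 to 1, where 1 is 120 degrees, then the closure, from -1 (fully open) to 1 (shut). In form: [[[tx, ty, tz, twist, grip], ...]]. A call has 1 to 12 rows; each row is the pose to reach, as a shift and turn from the pose commanded when the call began, along the tool's axes at that moment; what a row does not reach only later rows make up. A row lasts 1/10 s, in which the tool goes at most 50 mm and 8.59 degrees, less where a joint would pass 70% of its speed; a pose out of reach is approached as far as the arm can. A call with a number of a shift or a turn outside -1 to 1 is refused whole. A call with a gripper value outside its range is refused whole. The fingers move at their own pace and stop on an object; "squeeze" is the grip in N (left out, the last holds). Time passes only in rows, so rows that repeat a pose let the fingers close. It gives the time, the measured TCP pose, the force, the opening and the grip force at its end, in the units of the state.
- manip.get_state(): the state, without advancing time (a new reading comes with each control period).
- manip.get_image(name): name is "scene" or "side" or "wrist"; returns the picture (400x640x3 uint8, red, green, blue); there is no depth.
- manip.camera_params(name): a dict with "fx", "fy", "cx", "cy" (pixels), "R" (3x3) and "t" (3): a world point X has camera coordinates R X + t; the wrist camera has in their place "tool_from_camera" (4x4, takes a point from camera to tool coordinates, whose origin is the TCP and whose axes are the flange's). Camera axes: x right, y down, z forward; pixel columns grow to the right and rows downward; lengths in m; the calibration is good to about 2 mm. A picture is of the moment at which its call begins: read the wrist's pose just before it. camera_params takes no time and is no camera call.
- manip.sign_off(): hands the job in; it is judged then, once.
The state is a dict: "clock": time; "qpos": joint angles; "qd": joint speeds; "effort": joint torques, N m; "position": TCP position; "ee_rot": TCP orientation; "contact_force": force on the tool from outside, world axes, zero at the start; "moment": the same for the moment, N m; "width": finger opening in m; "gripper_force": force on a finger pad.
Only numpy, scipy, OpenCV 4.12 (cv2) and the standard library are available. Lean on these libraries where they do the work, as an engineer would, in place of code of your own. Each camera call takes 0.05 s, during which the arm holds its last target. There are 200 camera calls.

## Working session

There is one attempt and no reset: what is moved stays moved. The work goes in short steps, Python scripts to look and compute and a tool call to move; the robot and the scene stay as the last step left them, time stands still between calls to the robot, and variables do not carry over. Pictures are saved under pics/ and viewed, at most 10 in all, crops included, and the job is handed in when it is done.

Besides the shell and the picture viewer there is one more tool, called by a JSON object that holds its "op" and its "data", one argument or row to a line. move_arm: Moves the arm, as the interface text tells. Scaled input: -1 to 1 covers 80 cm each way for a shift and 120 degrees each way for a turn. Its arguments: {"type":"object","properties":{"deltas":{"type":"array","items":{"type":"array","items":{"type":"array","items":{"type":"number","minimum":-1,"maximum":1}}}},"squeeze":{"type":"number"}},"required":["deltas"]}

```bash
mkdir -p pics; cat > h.py <<'E'
import numpy as np, cv2
from rig import manip
from scipy.spatial.transform import Rotation as Rn
def grab(n,f):
    im=manip.get_image(n); cv2.imwrite(f'pics/{f}.png',im[:,:,::-1]); return im
def cam(n):
    p=manip.camera_params(n)
    if 'R' in p: R=np.array(p['R']);t=np.array(p['t'])
    else:
        s=manip.get_state(); q=s['ee_rot']; T=np.eye(4); T[:3,:3]=Rn.from_quat([q[1],q[2],q[3],q[0]]).as_matrix(); T[:3,3]=s['position']
        C=np.linalg.inv(T@np.array(p['tool_from_camera'])); R=C[:3,:3];t=C[:3,3]
    K=np.array([[p['fx'],0,p['cx']],[0,p['fy'],p['cy']],[0,0,1]]); return K,R,t
def ray(c,u,v):
    K,R,t=c; d=R.T@np.linalg.solve(K,[u,v,1.]); return -R.T@t,d/np.linalg.norm(d)
def onz(c,u,v,z):
    o,d=ray(c,u,v); return o+d*(z-o[2])/d[2]
def proj(c,X):
    K,R,t=c; p=K@(R@np.asarray(X,float)+t); return p[:2]/p[2]
def tri(r1,r2):
    (o1,d1),(o2,d2)=r1,r2; A=np.array([d1,-d2]).T; s=np.linalg.lstsq(A,o2-o1,rcond=None)[0]
    a=o1+d1*s[0];b=o2+d2*s[1]; return (a+b)/2,np.linalg.norm(a-b)
E
python3 - <<'E'
from h import *
for n in ['scene','side','wrist']:
    grab(n,n+'0'); K,R,t=cam(n); print(n,K[0,0],(-R.T@t).round(3),R[2].round(2))
s=manip.get_state(); print(s)
E
```

```text
scene 432.1111111976372 [1.455 0.448 0.828] [-0.76 -0.37 -0.53]
side 507.6109276798138 [-0.433  1.036  1.169] [ 0.55 -0.6  -0.58]
wrist 298.7684217639603 [0.148 0.562 0.374] [ 0.29 -0.12 -0.95]
{'clock': 0.15, 'qpos': array([ 1.05498859e+00,  2.76455421e-01,  1.50580383e+00, -1.05350062e-04,
        1.36068802e+00, -1.20985730e-01]), 'qd': array([-0.00237222, -0.00390871, -0.00338779, -0.00110213, -0.00075821,
        0.00050643]), 'effort': array([ 1.00113899e-03, -4.17143333e+01, -2.46032345e+01, -1.33872704e-04,
        7.62911746e-03,  1.26044736e-05]), 'position': array([0.2210211 , 0.53043057, 0.23865051]), 'ee_rot': array([-1.63108656e-04,  1.96120424e-01,  9.80579583e-01, -6.59394714e-04]), 'contact_force': array([-0.49569029,  0.3008338 , -0.31265749]), 'moment': array([0.1078626 , 0.0107024 , 0.04032365]), 'gripper_force': 0.0, 'width': 0.08530022403829635}
```

View pics/scene0.png

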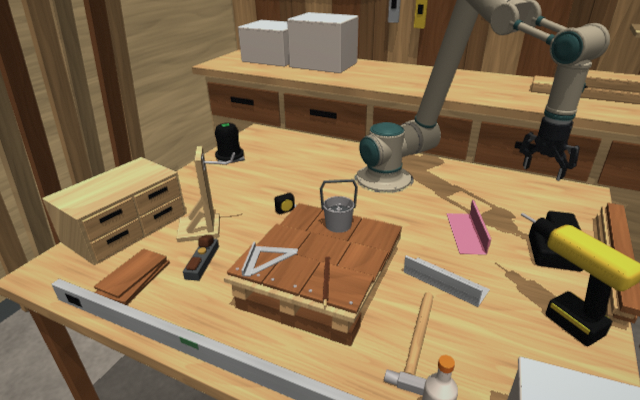

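View pics/side0.png

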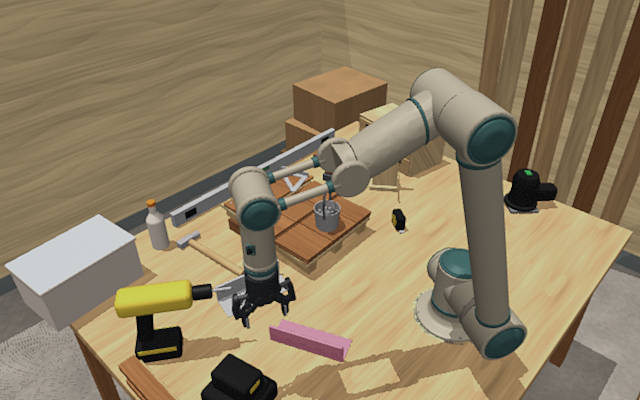

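The scene view shows two L-shaped pieces: grey at (445,280) and pink at (470,232). The grey one is the plain aluminium flashing. The pail is at (338,210), and the board with its hook is at (205,185), with the hook's tip near (240,158). Next I'll confirm these in one enlarged composite.

```bash
python3 - <<'E'
from h import *
a=cv2.imread('pics/scene0.png');b=cv2.imread('pics/side0.png')
def c(im,x,y,w=100,h=75,s=4): return cv2.resize(im[y:y+h,x:x+w],None,fx=s,fy=s,interpolation=cv2.INTER_CUBIC)
cv2.imwrite('pics/comp1.png',np.vstack([np.hstack([c(a,165,140),c(a,300,170)]),np.hstack([c(a,395,240),c(b,340,110)])]))
E
```

```text
(no output)
```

View pics/comp1.png

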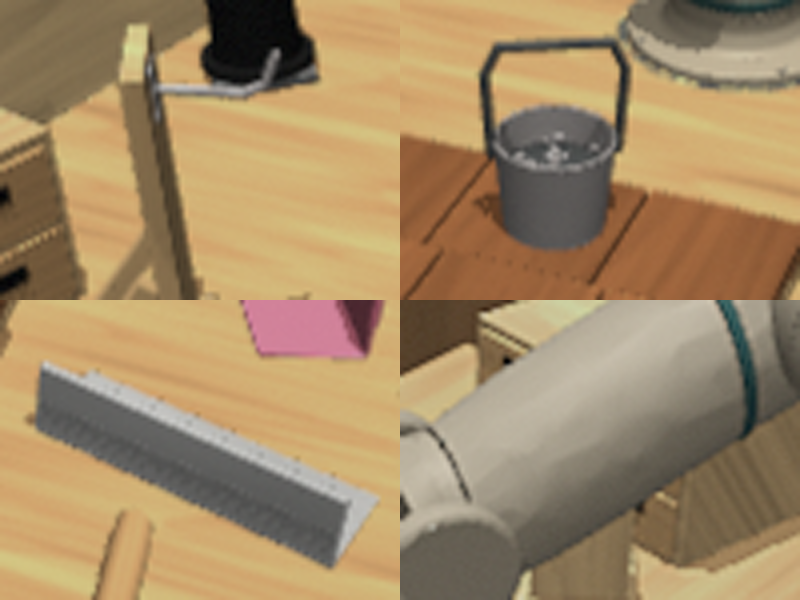

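View pics/wrist0.png

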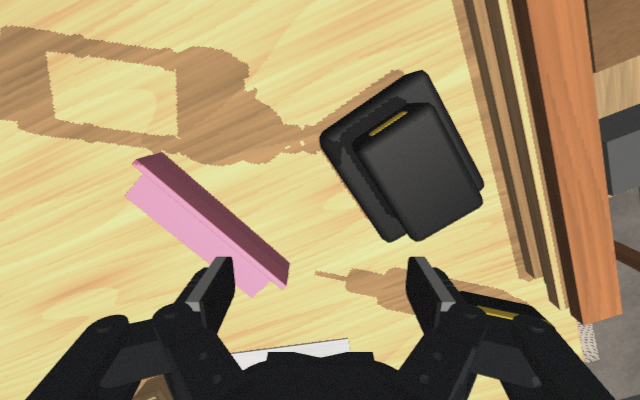

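Scene crop: the pail's bar runs from (324.3,181.8) to (353,180.5). The hook's root is at (203.8,162), its bend at (226.3,163.8) and its tip at (234.3,153). The grey flashing's leg top runs from (405,255.8) to (482.5,290), with the flange behind it, pointing towards the robot. The grey one fits the description because it is plain aluminium, and the pink one is the decoy. The wrist view shows only the pink one and the charger.

```bash
python3 - <<'E'
from h import *
c=cam('scene')
for n,u,v,z in [('bailL',324.25,181.75,.24),('bailR',353,180.5,.24),('hookroot',203.75,162,.232),('bend',226.25,163.75,.232),('tip',234.25,153,.264),
 ('ftopL',405,255.75,.06),('ftopR',482.5,290,.06),('fbotL',403.75,272.5,0),('fbotR',478,306.75,0),('flL',417.5,258,0.003),('flR',489.25,288.75,.003),
 ('pan',297,207,.09),('pan',402,233,.09)]:
    print(n,onz(c,u,v,z).round(3))
d=cam('side')
for u,v in [(370,215),(307,262)]: print('side',onz(d,u,v,.09).round(3))
print('bail tri side (326,190?)',proj(d,[.45,-.0,.24]))
a=cv2.imread('pics/scene0.png');b=cv2.imread('pics/side0.png')
cv2.imwrite('pics/comp2.png',np.vstack([cv2.resize(a[190:340,210:420],(800,571))]))
E
```

```text
bailL [ 0.513 -0.011  0.24 ]
bailR [0.474 0.059 0.24 ]
hookroot [ 0.541 -0.41   0.232]
bend [ 0.523 -0.339  0.232]
tip [ 0.504 -0.318  0.264]
ftopL [0.512 0.235 0.06 ]
ftopR [0.562 0.451 0.06 ]
fbotL [0.513 0.237 0.   ]
fbotR [0.561 0.45  0.   ]
flL [0.437 0.256 0.003]
flR [0.483 0.466 0.003]
pan [ 0.456 -0.137  0.09 ]
pan [0.453 0.206 0.09 ]
side [ 0.415 -0.12   0.09 ]
side [0.407 0.205 0.09 ]
bail tri side (326,190?) [340.88299717 190.07988335]
```

View pics/comp2.png

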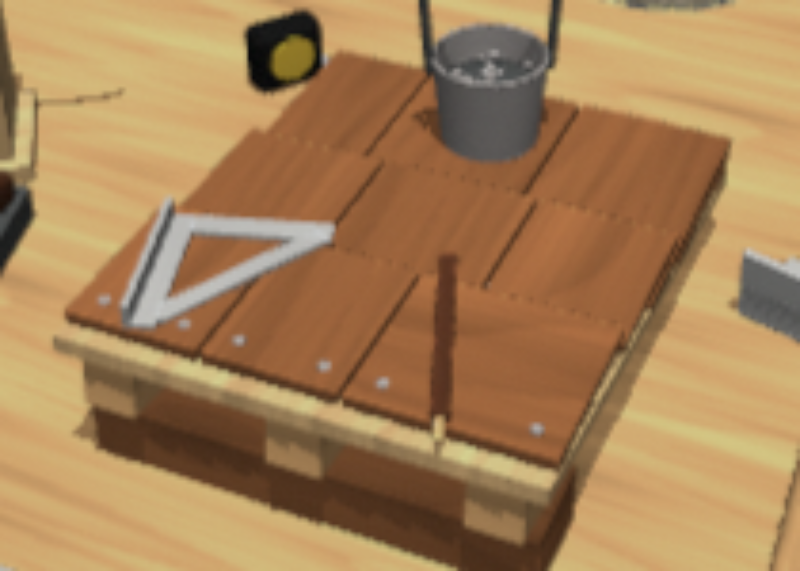

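Panel corners in the crop are the near-robot ones at scene (299,204) and (401,227.5), and the far ones at (228,273) and (356,311.5). I'll move over the pail now.

{"op": "move_arm", "data": {
  "deltas": [
    [[-0.574,-0.466,-0.114,0.32,-1],[-0.574,-0.466,-0.114,0.32,-1],[-0.574,-0.466,-0.114,0.32,-1],[-0.574,-0.466,-0.114,0.32,-1],[-0.574,-0.466,-0.114,0.32,-1],[-0.574,-0.466,-0.114,0.32,-1],[-0.574,-0.466,-0.114,0.32,-1],[-0.574,-0.466,-0.114,0.32,-1],[-0.574,-0.466,-0.114,0.32,-1],[-0.574,-0.466,-0.114,0.32,-1],[-0.574,-0.466,-0.114,0.32,-1],[-0.574,-0.466,-0.114,0.32,-1]]
  ]
}}

```text
clock: 1.35
position: [0.5021, 0.008, 0.3307]
ee_rot: [-0.0, 0.508, 0.861, 0.0]
contact_force: [0.6, 0.6, -1.1]
width: 0.0855
gripper_force: 0.0
```

```bash
cat >> h.py <<'E'
def go(x,y,z,ang=None):
    s=manip.get_state(); q=s['ee_rot']; M=Rn.from_quat([q[1],q[2],q[3],q[0]]).as_matrix()
    cur=np.degrees(np.arctan2(M[1,1],M[0,1])); d=M.T@(np.array([x,y,z])-s['position'])/.8
    tw=0 if ang is None else (cur-ang+180)%360-180
    print('pos',s['position'].round(4),'tooly',cur.round(2),'-> rows',d.round(4),(tw/120),'t',round(s['clock'],2))
E
python3 - <<'E'
from h import *
s=manip.get_state(); print(s['clock'],s['qpos'].round(2),s['contact_force'])
c=cam('scene')
P=np.array([onz(c,u,v,z)[:2] for u,v,z in [(299.2,203.9,.09),(401.4,227.5,.09),(227.9,272.7,.122),(356.2,311.5,.122)]])
print(P.round(3))
L=np.array([[-.15,-.17],[-.15,.17],[.25,-.17],[.25,.17]])
H=P.mean(0);G=L.mean(0);U,S,V=np.linalg.svd((L-G).T@(P-H)); R=V.T@U.T; th=np.arctan2(R[1,0],R[0,0]); o=H-R@G
print('panel origin',o.round(4),'yaw deg',np.degrees(th).round(2),'res',((L@R.T+o)-P).round(4).tolist())
go(.502,.009,.33,29)
w=grab('wrist','w1'); a=grab('side','side1'); b=grab('scene','scene1')
cw=cam('wrist'); print(proj(cw,[.513,-.011,.24]),proj(cw,[.474,.059,.24]))
def cr(im,x,y,W=100,H=75,s=4): return cv2.resize(im[y:y+H,x:x+W,::-1],None,fx=s,fy=s,interpolation=cv2.INTER_CUBIC)
d=cam('side'); k=proj(d,[.52,-.35,.24]).astype(int); p=proj(d,[.5,.02,.24]).astype(int); print(k,p)
cv2.imwrite('pics/comp3.png',np.vstack([np.hstack([cr(a,k[0]-50,k[1]-37),cr(a,p[0]-50,p[1]-37)]),np.hstack([cv2.resize(w[:,:,::-1],(480,300)),cr(b,165,140,80,75)])]))
E
```

```text
1.35 [-0.12  0.12  1.48  0.    1.54 -0.63] [ 0.61687016  0.57092796 -1.1310784 ]
[[ 0.437 -0.139]
 [ 0.427  0.196]
 [ 0.833 -0.122]
 [ 0.819  0.211]]
panel origin [0.5788 0.0347] yaw deg 2.18 res [[-0.0015, -0.002], [-0.0045, 0.0024], [0.0026, -0.0036], [0.0035, 0.0031]]
pos [0.5021 0.008  0.3307] tooly 28.94 -> rows [0.0012 0.0005 0.0009] -0.00047707019657678985 t 1.35
[318.54974789 232.02953146] [317.49438366 132.47410669]
[388 144] [325 186]
```

View pics/comp3.png

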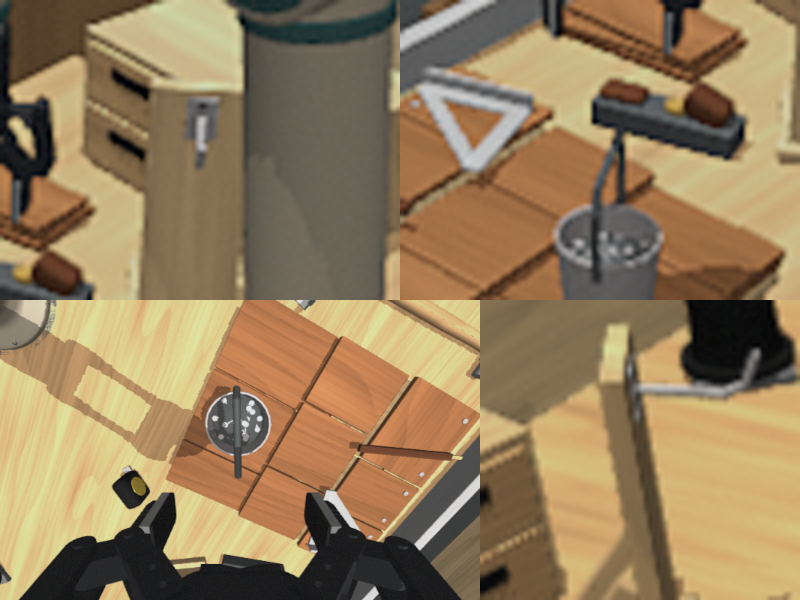

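Wrist view: the bar runs from (316,117) to (316,233), close to the prediction of x=318. Side view: the board's front top corners are at (374,128.8) and (398.5,130), the hook plate at (389,136) and the hook's bend at (387.7,147). I'll refine the hook from these.

```bash
python3 - <<'E'
from h import *
c=cam('scene');d=cam('side')
a=onz(d,374.3,128.75,.275);b=onz(d,398.5,130,.275);print(a.round(3),b.round(3),np.linalg.norm(a-b).round(3),np.degrees(np.arctan2(*(b-a)[1::-1])).round(1))
for n,s,w in [('root',(203.75,162),(389,138)),('bend',(226.25,163.75),(387.8,146.5)),]:
    X,e=tri(ray(c,*s),ray(d,*w)); print(n,X.round(4),e.round(4))
for X in [(.541,-.41,.232),(.523,-.339,.232),(.504,-.318,.264),(.52,-.349,.24)]: print(X,proj(d,X).round(1),proj(c,X).round(1))
print('bail',tri(ray(c,338.6,181.1),ray(d,*(p:=(325-50+(212/4),186-37+165/4)))),p)
go(.502,.009,.229,29)
E
```

```text
[ 0.596 -0.356  0.275] [ 0.523 -0.411  0.275] 0.091 -143.3
root [ 0.5528 -0.3978  0.2374] 0.0048
bend [ 0.519  -0.343   0.2314] 0.0039
(0.541, -0.41, 0.232) [393.5 138.6] [203.8 161.9]
(0.523, -0.339, 0.232) [386.1 146.9] [226.1 163.8]
(0.504, -0.318, 0.264) [387.4 143. ] [234.2 153. ]
(0.52, -0.349, 0.24) [388.5 144.3] [223.7 160.4]
bail (array([0.48611194, 0.02124002, 0.2344589 ]), np.float64(0.0027188187748733357)) (328.0, 190.25)
pos [0.5029 0.0074 0.3301] tooly 28.7 -> rows [0.0023 0.     0.1264] -0.002510727836534462 t 1.5
```

{"op": "move_arm", "data": {
  "deltas": [
    [[0.002,0,0.06,0,-1],[0.002,0,0.126,0,-1],[0.002,0,0.126,0,-1],[0.002,0,0.126,0,1],[0.002,0,0.126,0,1],[0.002,0,0.126,0,1],[0.002,0,0.126,0,1],[0.002,0,0.126,0,1],[0.002,0,0.126,0,1],[0.002,0,0.06,0,1],[0.002,0,0.06,0,1]]
  ],
  "squeeze": 90
}}

```text
clock: 2.6
position: [0.5034, 0.0111, 0.2869]
ee_rot: [0.004, 0.508, 0.861, 0.002]
contact_force: [2.3, -0.3, -1.8]
width: 0.005
gripper_force: 88.4
```

```bash
python3 - <<'E'
from h import *
go(.46,-.20,.285,-64)
E
```

```text
pos [0.5034 0.0111 0.2869] tooly 28.97 -> rows [-0.2046 -0.1753  0.0022] 0.7747785386107353 t 2.6
```

```bash
python3 - <<'E'
from h import *
a=grab('side','s2'); b=grab('scene','c2'); w=grab('wrist','w2')
d=cam('side');c=cam('scene'); X=[.5,.02,.26]
def cr(im,p,W=66,H=75,s=4): p=p.astype(int); return cv2.resize(im[p[1]-H//2:p[1]-H//2+H,p[0]-W//2:p[0]-W//2+W,::-1],(W*s,H*s),interpolation=cv2.INTER_CUBIC)
cv2.imwrite('pics/comp4.png',np.hstack([cr(a,proj(d,X)),cr(b,proj(c,X)),cr(b,np.array([205,180]))]))
s=manip.get_state(); print(s['contact_force'],s['width'],s['gripper_force'])
E
```

```text
[-4.51071592e-01 -2.81512193e-03 -3.53939879e+00] 0.00491376242761262 88.38709115982056
```

View pics/comp4.png

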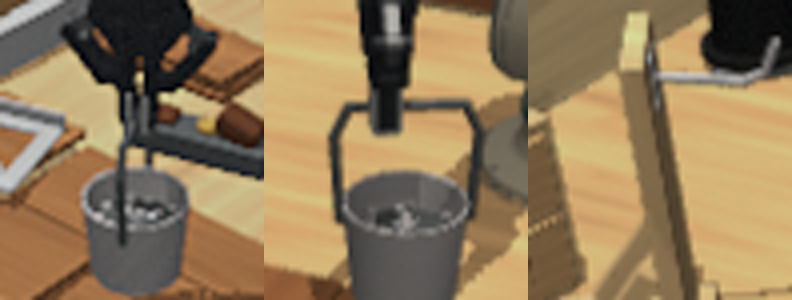

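The pail is lifted, level, and held about 15 mm left of the bar's middle. The hook points along 126.5° with its seat near (0.520,-0.340). I'll move to the staging point in front of the hook.

```bash
python3 - <<'E'
from h import *
go(.435,-.266,.276,-53.5)
E
```

```text
pos [0.5006 0.0115 0.2821] tooly 28.98 -> rows [-0.2637 -0.2398  0.0075] 0.6872941408866439 t 2.75
```

{"op": "move_arm", "data": {
  "deltas": [
    [[-0.022,-0.02,0,0.06,1],[-0.044,-0.04,0,0.12,1],[-0.066,-0.06,0,0.18,1],[-0.088,-0.08,0,0.24,1],[-0.11,-0.1,0,0.3,1],[-0.135,-0.122,0,0.36,1],[-0.16,-0.145,0,0.42,1],[-0.185,-0.168,0,0.48,1],[-0.21,-0.19,0.004,0.54,1],[-0.23,-0.21,0.006,0.6,1],[-0.25,-0.226,0.007,0.65,1],[-0.264,-0.24,0.007,0.687,1]]
  ]
}}

```text
clock: 3.95
position: [0.4341, -0.267, 0.2745]
ee_rot: [-0.002, 0.95, 0.311, -0.001]
contact_force: [0.0, -0.7, -2.5]
width: 0.0046
gripper_force: 88.4
```

```bash
python3 - <<'E'
from h import *
go(.5007,-.3543,.276,-53.5)
a=grab('side','s3'); b=grab('scene','c3'); w=grab('wrist','w3')
go(.5007,-.3543,.276,-53.5)
d=cam('side');c=cam('scene'); X=[.48,-.32,.25];cw=cam('wrist')
def cr(im,p,W=66,H=75,s=4): p=p.astype(int); return cv2.resize(im[p[1]-H//2:p[1]-H//2+H,p[0]-W//2:p[0]-W//2+W,::-1],(W*s,H*s),interpolation=cv2.INTER_CUBIC)
print(proj(d,X),proj(c,X),[proj(cw,X).round() for X in [(.52,-.34,.24),(.504,-.318,.264),(.452,-.253,.285)]])
cv2.imwrite('pics/comp5.png',np.vstack([np.hstack([cr(a,proj(d,X),100),cr(b,proj(c,X),100)]),np.hstack([cv2.resize(w[:,:,::-1],(480,300)),np.zeros((300,320,3),np.uint8)])]))
E
```

```text
pos [ 0.4341 -0.267   0.2745] tooly -53.72 -> rows [ 0.0025  0.1372 -0.0024] -0.001847768237622205 t 3.95
pos [ 0.4344 -0.2662  0.275 ] tooly -53.49 -> rows [ 0.0011  0.1378 -0.0018] 9.147127409031934e-05 t 4.1
[392.73145798 148.40056571] [238.81195338 153.97004937] [array([505., 201.]), array([479., 215.]), array([320., 238.])]
```

View pics/comp5.png

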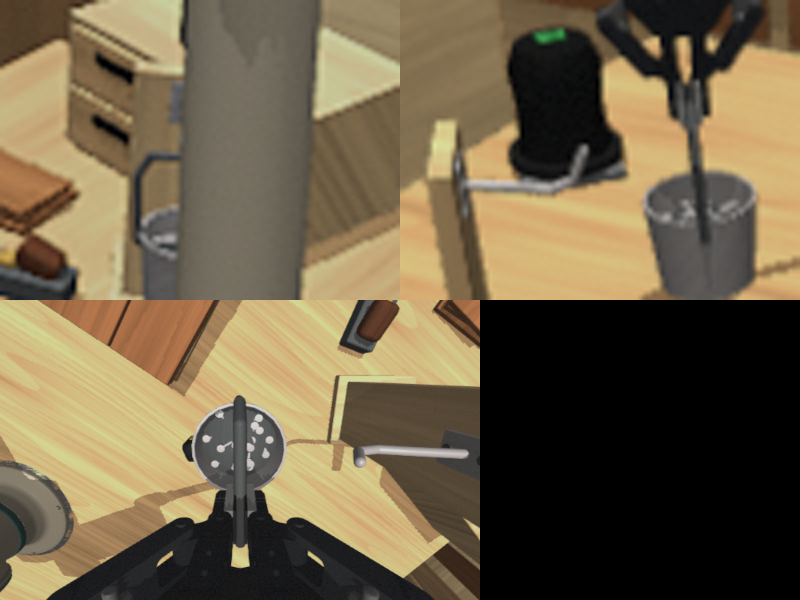

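The wrist view shows the hook lying along the image's horizontal: tip at (480,207), bend at (496,197), root at (620,204). The pail is centred at (316,197).

```bash
python3 - <<'E'
from h import *
cw=cam('wrist')
s=manip.get_state();p=s['position'];u=np.array([np.cos(np.radians(126.5)),np.sin(np.radians(126.5))]);v=np.array([u[1],-u[0]])
for n,a,b,z in [('tip',480,207,.263),('bend',496,197,.232),('root',620,204,.236),('rootlow',620,204,.232),('barL',320,380,.286),('bar top',320,150,.285)]:
    X=onz(cw,a,b,z); e=X[:2]-p[:2]; print(n,X.round(4),'u',(e@u).round(4),'v',(e@v).round(4))
c=cam('scene'); print(tri(ray(c,165+71.5/1*0+ (238.8-50-165)+ (583-400)/4,153.97-37+150/4),ray(cw,480,207)))
E
```

```text
tip [ 0.5075 -0.3156  0.263 ] u -0.0832 v 0.0294
bend [ 0.5196 -0.3393  0.232 ] u -0.1095 v 0.0251
root [ 0.5612 -0.4008  0.236 ] u -0.1836 v 0.0219
rootlow [ 0.5626 -0.405   0.232 ] u -0.1878 v 0.0205
barL [ 0.3842 -0.3033  0.286 ] u 0.0001 v -0.0624
bar top [ 0.4844 -0.2292  0.285 ] u 0.0 v 0.0623
(array([ 0.50725426, -0.31563872,  0.26157903]), np.float64(0.001620907823475014))
```

{"op": "move_arm", "data": {
  "deltas": [
    [[0,0.025,0,0,1],[0,0.05,0,0,1],[0,0.08,0,0,1],[0,0.11,0,0,1],[0,0.13,0,0,1],[0,0.142,0,0,1],[0,0.142,0,0,1],[0,0.142,0.02,0,1],[0,0.142,0.038,0,1],[0,0.142,0.048,0,1],[0,0.142,0.053,0,1],[0,0.142,0.053,0,1]]
  ]
}}

```text
clock: 5.3
position: [0.5026, -0.3569, 0.2342]
ee_rot: [-0.001, 0.95, 0.314, -0.0]
contact_force: [0.3, -0.1, -2.7]
width: 0.0051
gripper_force: 88.3
```

```bash
python3 - <<'E'
from h import *
s=manip.get_state();print(s['position'].round(4),s['contact_force'].round(2),s['moment'].round(2),s['clock'])
w=grab('wrist','w4')
E
```

```text
[ 0.5026 -0.3569  0.2342] [ 0.32 -0.11 -2.66] [ 0.03 -0.   -0.02] 5.3
```

{"op": "move_arm", "data": {
  "deltas": [
    [[0,0,0.004,0,1],[0,0,0.007,0,1],[0,0,0.009,0,1],[0,0,0.009,0,1],[0,0,0.009,0,1]]
  ]
}}

```text
clock: 5.85
position: [0.5033, -0.358, 0.2296]
ee_rot: [0.001, 0.95, 0.313, 0.001]
contact_force: [-1.4, 0.2, 6.2]
width: 0.0053
gripper_force: 89.4
```

{"op": "move_arm", "data": {
  "deltas": [
    [[0,0,-0.002,0,0.3],[0,0,-0.002,0,0.3],[0,0,-0.002,0,0.3],[0,0,-0.03,0,0.3],[0,0,-0.09,0,0.3],[0,0,-0.15,0,0.3],[0,-0.06,-0.2,0,0.3],[0,-0.06,-0.2,0,0.3]]
  ]
}}

```text
clock: 6.65
position: [0.4739, -0.3178, 0.3924]
ee_rot: [0.003, 0.949, 0.314, 0.002]
contact_force: [0.0, -0.5, -0.1]
width: 0.0302
gripper_force: 0.0
```

```bash
python3 - <<'E'
from h import *
w=grab('wrist','w5'); b=grab('scene','c5')
p=proj(cam('scene'),[.51,-.34,.22]).astype(int)
cv2.imwrite('pics/comp6.png',np.hstack([cv2.resize(w[:,:,::-1],(480,300)),cv2.resize(b[p[1]-37:p[1]+38,p[0]-40:p[0]+40,::-1],(320,300),interpolation=cv2.INTER_CUBIC)]))
go(.537,.343,.25,167)
E
```

```text
pos [ 0.4742 -0.3184  0.3895] tooly -53.42 -> rows [ 0.5556 -0.6178  0.1724] 1.163168784650837 t 6.75
```

View pics/comp6.png

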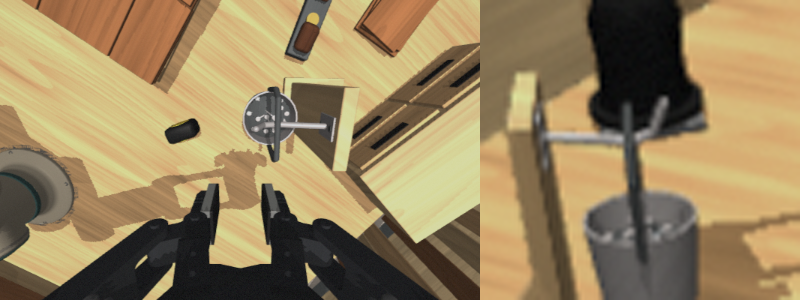

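The pail hangs on the hook, with its bar at wrist (360,165) across the hook, and the fingers are off it. Next is the grey flashing, which needs a long turn (-220°) so the flange can be flipped later.

{"op": "move_arm", "data": {
  "deltas": [
    [[0.03,-0.03,0,-0.071,0.3],[0.06,-0.06,0,-0.142,0],[0.09,-0.09,0,-0.213,-1],[0.12,-0.12,0,-0.284,-1],[0.15,-0.15,0,-0.355,-1],[0.18,-0.18,0,-0.426,-1],[0.2,-0.2,0,-0.497,-1],[0.23,-0.24,0,-0.568,-1],[0.26,-0.28,0,-0.639,-1],[0.28,-0.31,0,-0.71,-1],[0.31,-0.35,0,-0.781,-1],[0.34,-0.38,0,-0.852,-1]]
  ]
}}

```text
clock: 7.95
position: [0.5117, 0.0886, 0.3848]
ee_rot: [-0.002, 0.349, 0.937, -0.001]
contact_force: [0.4, -0.8, 0.6]
width: 0.0853
gripper_force: 0.0
```

```bash
python3 - <<'E'
from h import *
s=manip.get_state();print(s['qpos'].round(2))
go(.534,.344,.20,167)
E
```

```text
[ 0.04  0.14  1.33  0.    1.67 -0.82]
pos [0.5117 0.0886 0.3848] tooly 49.14 -> rows [0.1871 0.2602 0.2309] -0.9822019205340775 t 7.95
```

{"op": "move_arm", "data": {
  "deltas": [
    [[0.015,0.02,0.02,-0.071,-1],[0.03,0.04,0.04,-0.142,-1],[0.05,0.06,0.06,-0.213,-1],[0.06,0.08,0.08,-0.284,-1],[0.08,0.11,0.1,-0.355,-1],[0.1,0.13,0.11,-0.426,-1],[0.12,0.15,0.13,-0.497,-1],[0.135,0.18,0.14,-0.568,-1],[0.15,0.2,0.14,-0.639,-1],[0.165,0.22,0.14,-0.71,-1],[0.18,0.24,0.14,-0.781,-1],[0.187,0.26,0.14,-0.852,-1]]
  ]
}}

```text
clock: 9.15
position: [0.536, 0.3431, 0.272]
ee_rot: [-0.002, -0.511, 0.86, 0.0]
contact_force: [-0.2, -0.0, -0.7]
width: 0.0853
gripper_force: 0.0
```

{"op": "move_arm", "data": {
  "deltas": [
    [[0,0,0,-0.07,-1],[0,0,0,-0.13,-1],[0,0,0,-0.13,-1]]
  ]
}}

```text
clock: 9.45
position: [0.5364, 0.342, 0.2722]
ee_rot: [-0.002, -0.62, 0.785, 0.0]
contact_force: [1.2, -0.2, -0.4]
width: 0.0855
gripper_force: 0.0
```

```bash
python3 - <<'E'
from h import *
s=manip.get_state();print(s['qpos'].round(2))
go(.534,.344,.20,167)
w=grab('wrist','w6'); c=cam('wrist')
for X in [(.512,.235,.06),(.562,.451,.06),(.537,.343,.06),(.436,.256,.003),(.482,.466,.003)]: print(X,proj(c,X).round(1))
a=cv2.imread('pics/w6.png'); m=cv2.inRange(cv2.cvtColor(a,cv2.COLOR_BGR2HSV),(0,0,90),(180,40,255))
n,l,st,ce=cv2.connectedComponentsWithStats(m)
for i in range(1,n):
    if st[i,4]>500: print(st[i],ce[i].round())
cv2.imwrite('pics/m6.png',m)
E
```

```text
[ 0.46  0.36  1.3  -0.    1.48 -2.45]
pos [0.5364 0.342  0.2722] tooly 166.61 -> rows [-0.0019  0.0032  0.0902] -0.0032818838874755824 t 9.45
(0.512, 0.235, 0.06) [318.9  72.7]
(0.562, 0.451, 0.06) [320.7 256.8]
(0.537, 0.343, 0.06) [319.9 173.6]
(0.436, 0.256, 0.003) [381.5  79.3]
(0.482, 0.466, 0.003) [375.3 235.4]
[ 318   74   67  182 9987] [349. 156.]
[  70  191   45   61 1061] [ 91. 222.]
[   0  297   64   62 1957] [ 23. 325.]
```

View pics/w6.png

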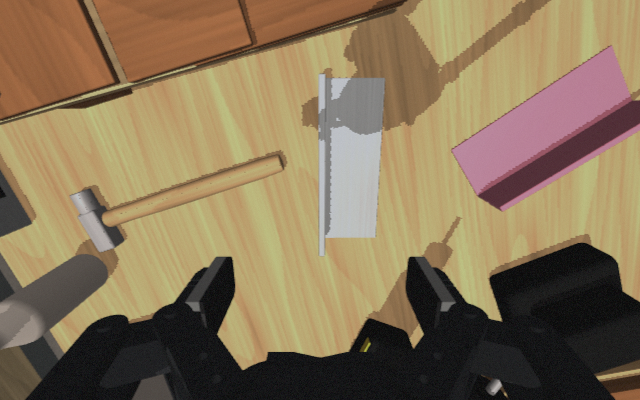

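The wrist view shows the grey L with its hem at x 318–327, y 74–256 and the flange on the right (towards the robot). The hammer handle's end, at (283,160), is close to the left finger, so I'll go down with the fingers only partly open.

```bash
python3 - <<'E'
from h import *
c=cam('wrist'); X=onz(c,283,158,.025); print('handle end',X.round(4)); n=np.array([np.cos(np.radians(167)),np.sin(np.radians(167))]); 
for v in (74,165,256): h=onz(c,322.5,v,.06); print(h.round(4))
h=onz(c,322.5,165,.06); print('handle dist',(X-h)[:2]@n)
go(.534,.344,.034,167)
E
```

```text
handle end [0.5801 0.3196 0.025 ]
[0.5085 0.2371 0.06  ]
[0.5315 0.3336 0.06  ]
[0.5594 0.4505 0.06  ]
handle dist -0.05049239075906926
pos [0.5364 0.342  0.2726] tooly 166.47 -> rows [-0.0025  0.0027  0.2983] -0.004436701258125926 t 9.5
```

{"op": "move_arm", "data": {
  "deltas": [
    [[-0.002,0.003,0.06,0,0.2],[-0.002,0.003,0.12,0,0.2],[-0.002,0.003,0.18,0,0.2],[-0.002,0.003,0.23,0,0.2],[-0.002,0.003,0.27,0,0.2],[-0.002,0.003,0.299,0,0.2],[-0.002,0.003,0.299,0,0.2],[-0.002,0.003,0.299,0,1],[-0.002,0.003,0.299,0,1],[-0.002,0.003,0.299,0,1],[-0.002,0.003,0.299,0,1]]
  ],
  "squeeze": 100
}}

```text
clock: 10.6
position: [0.5353, 0.3447, 0.0375]
ee_rot: [0.001, -0.62, 0.785, -0.0]
contact_force: [-0.5, -1.4, 1.4]
width: 0.0065
gripper_force: 98.1
```

```bash
python3 - <<'E'
from h import *
go(.534,.344,.034,167)
go(.42,.0347,.20,2)
E
```

```text
pos [0.5353 0.3447 0.0375] tooly 166.6 -> rows [0.0012 0.0013 0.0044] -0.0033096595132863153 t 10.6
pos [0.5353 0.3447 0.0375] tooly 166.6 -> rows [ 0.41    0.0499 -0.2039] 1.371690340486714 t 10.6
```

{"op": "move_arm", "data": {
  "deltas": [
    [[0,0,-0.05,0,1],[0,0,-0.1,0,1],[0,0,-0.16,0,1],[0.03,0,-0.2,0.05,1],[0.07,0,-0.22,0.11,1],[0.11,0,-0.22,0.17,1],[0.15,0,-0.22,0.23,1],[0.19,0.01,-0.22,0.29,1],[0.23,0.01,-0.22,0.35,1],[0.27,0.02,-0.22,0.41,1],[0.31,0.03,-0.22,0.47,1],[0.35,0.03,-0.22,0.53,1]]
  ]
}}

```text
clock: 11.8
position: [0.4444, 0.0766, 0.2125]
ee_rot: [0.0, -0.111, 0.994, 0.0]
contact_force: [1.2, -0.4, -2.0]
width: 0.0067
gripper_force: 98.1
```

```bash
python3 - <<'E'
from h import *
s=manip.get_state();print(s['width'],s['contact_force'])
go(.42,.028,.20,2)
E
```

```text
0.006716266956624288 [ 1.23270993 -0.41288575 -1.98632006]
pos [0.4444 0.0766 0.2125] tooly 102.75 -> rows [ 0.0432 -0.0525  0.0157] 0.8395818899639413 t 11.8
```

{"op": "move_arm", "data": {
  "deltas": [
    [[0.004,-0.005,0,0.07,1],[0.008,-0.01,0,0.14,1],[0.012,-0.015,0,0.21,1],[0.016,-0.02,0,0.28,1],[0.02,-0.025,0,0.35,1],[0.024,-0.03,0,0.42,1],[0.028,-0.035,0,0.49,1],[0.032,-0.04,0,0.56,1],[0.036,-0.045,0,0.63,1],[0.04,-0.05,0,0.7,1],[0.043,-0.052,0,0.77,1],[0.043,-0.052,0,0.84,1]]
  ]
}}

```text
clock: 13.0
position: [0.4216, 0.0289, 0.2126]
ee_rot: [0.0, 0.696, 0.718, 0.0]
contact_force: [0.0, 0.0, -1.2]
width: 0.0066
gripper_force: 98.2
```

```bash
python3 - <<'E'
from h import *
go(.42,.028,.20,2)
w=grab('wrist','w7'); a=grab('scene','c7'); b=grab('side','s7')
c=cam('wrist'); th=np.radians(2.18); o=np.array([.5788,.0347]);R=np.array([[np.cos(th),-np.sin(th)],[np.sin(th),np.cos(th)]])
cs,cd=cam('scene'),cam('side')
def W(x,y,z): return np.r_[o+R@[x,y],z]
for P in [(-.15,-.17,.09),(-.15,.17,.09),(0,.17,.106),(0,-.17,.106),(.125,.17,.122),(.125,-.17,.122),(.25,.17,.122),(.25,-.17,.122)]: print(P,*(proj(k,W(*P)).round(1) for k in (c,cs,cd)))
p=manip.get_state()['position']
# flashing expected in wrist
for dx,dy,z in [(.08,.11,-.035),(.08,-.11,-.035),(0,.11,.022),(0,-.11,.022)]:
    X=np.r_[p[:2]+R@[dx,dy],p[2]+z]; print('fl',proj(c,X).round(1),proj(cs,X).round(1))
i=cv2.imread('pics/w7.png'); j=cv2.imread('pics/c7.png');k=cv2.imread('pics/s7.png')
q=proj(cs,W(.0,.0,.1)).astype(int);r=proj(cd,W(0,0,.1)).astype(int); print(q,r)
cv2.imwrite('pics/fin.png',np.hstack([np.vstack([cv2.resize(i,(400,250)),cv2.resize(k[r[1]-70:r[1]+70,r[0]-80:r[0]+80],(400,350))]),cv2.resize(j[q[1]-90:q[1]+90,q[0]-60:q[0]+60],(400,600))]))
E
```

```text
pos [0.4216 0.0289 0.2126] tooly 1.84 -> rows [-0.0011 -0.002   0.0157] -0.001315170501240696 t 13.0
(-0.15, -0.17, 0.09) [324.9 347. ] [298.9 203.5] [369.1 210.1]
(-0.15, 0.17, 0.09) [328.6 -26. ] [402.7 226.9] [304.8 258.8]
(0, 0.17, 0.106) [550.7 -34.9] [388.7 252.2] [271.  235.1]
(0, -0.17, 0.106) [470.7 359.2] [275.9 224.2] [336.7 190.8]
(0.125, 0.17, 0.122) [768.4 -45.3] [374.5 277.2] [244.9 216.1]
(0.125, -0.17, 0.122) [605.8 372.6] [252.9 244.1] [311.5 175.3]
(0.25, 0.17, 0.122) [966.7 -44.6] [356.9 313. ] [220.9 202.1]
(0.25, -0.17, 0.122) [732.8 372.7] [226.1 272.9] [287.9 164.1]
fl [475.1  42.5] [377.3 210.3]
fl [426.3 373.9] [305.1 194.7]
fl [318.1   8.6] [386.9 179.1]
fl [317.8 461.9] [315.9 165.7]
[329 239] [305 213]
```

```bash
python3 - <<'E'
from h import *
a=cv2.imread('pics/w7.png'); hsv=cv2.cvtColor(a,cv2.COLOR_BGR2HSV); m=cv2.inRange(hsv,(0,0,70),(180,45,255))
for r in (30,60,90,120,150,180,210):
    x=np.flatnonzero(m[r]); x=x[(x>280)&(x<520)]; print(r,x.min() if len(x) else None,x.max() if len(x) else None,len(x))
x=np.flatnonzero(m[:,330:470].any(1)); print('rows',x.min(),x.max())
# panel near edge in side image (brown vs light bench), walking along predicted normal
for f,k,P,Q in [('s7','side',(-.15,-.12),(-.15,.15)),('c7','scene',(-.15,-.15),(-.15,.15))]:
    im=cv2.cvtColor(cv2.imread(f'pics/{f}.png'),cv2.COLOR_BGR2HSV); c=cam(k); th=np.radians(2.18); R=np.array([[np.cos(th),-np.sin(th)],[np.sin(th),np.cos(th)]]); o=np.array([.5788,.0347])
    for y in (-.15,-.12,.12,.15):
        row=[]
        for dx in np.arange(-.02,.0201,.004):
            u,v=proj(c,np.r_[o+R@[-.15+dx,y],.09]).round().astype(int); row.append(tuple(int(q) for q in im[v,u]))
        print(k,y,row)
go(.459,.030,.135,2.2)
E
```

```text
30 309 331 23
60 309 474 166
90 310 470 161
120 310 465 156
150 310 461 152
180 311 456 146
210 311 452 142
rows 0 355
side -0.15 [(21, 95, 179), (10, 189, 54), (10, 189, 54), (12, 162, 66), (14, 143, 157), (14, 146, 166), (13, 145, 158), (14, 145, 160), (14, 147, 158), (14, 145, 158), (13, 145, 156)]
side -0.12 [(17, 122, 98), (13, 169, 62), (12, 153, 65), (13, 146, 155), (13, 146, 155), (13, 146, 148), (14, 144, 159), (13, 149, 145), (14, 144, 161), (13, 148, 146), (14, 145, 162)]
side 0.12 [(17, 120, 102), (13, 154, 68), (13, 151, 110), (13, 151, 140), (14, 143, 166), (14, 146, 162), (14, 143, 162), (14, 147, 160), (14, 143, 162), (14, 143, 162), (14, 145, 162)]
side 0.15 [(14, 133, 96), (13, 157, 73), (13, 152, 67), (13, 152, 104), (14, 143, 160), (14, 146, 159), (13, 145, 155), (13, 140, 160), (14, 146, 155), (13, 147, 154), (13, 142, 158)]
scene -0.15 [(19, 111, 214), (19, 111, 214), (18, 114, 214), (16, 127, 193), (16, 130, 188), (13, 153, 157), (13, 154, 152), (12, 156, 150), (12, 157, 151), (12, 156, 150), (12, 158, 152)]
scene -0.12 [(20, 110, 214), (20, 111, 216), (19, 112, 214), (19, 112, 214), (18, 119, 169), (13, 155, 115), (13, 155, 115), (13, 157, 112), (12, 158, 113), (12, 158, 113), (12, 159, 112)]
scene 0.12 [(21, 108, 215), (21, 108, 215), (20, 110, 215), (18, 119, 205), (18, 119, 205), (13, 150, 162), (12, 159, 151), (12, 158, 152), (12, 158, 152), (12, 157, 151), (13, 157, 151)]
scene 0.15 [(20, 107, 214), (21, 109, 215), (21, 109, 215), (20, 113, 207), (16, 133, 173), (16, 133, 173), (12, 155, 150), (13, 156, 149), (12, 158, 152), (12, 158, 152), (12, 156, 149)]
pos [0.422  0.0292 0.2125] tooly 2.38 -> rows [-0.0009  0.0462  0.097 ] 0.00146494769048194 t 13.15
```

{"op": "move_arm", "data": {
  "deltas": [
    [[-0.001,0.015,0.03,0,1],[-0.001,0.03,0.06,0,1],[-0.001,0.046,0.08,0,1],[-0.001,0.046,0.092,0,1],[-0.001,0.046,0.098,0,1],[-0.001,0.046,0.102,0,1],[-0.001,0.046,0.105,0,1],[-0.001,0.046,0.105,0,1]]
  ]
}}

```text
clock: 13.95
position: [0.4588, 0.0298, 0.1284]
ee_rot: [0.0, 0.693, 0.721, 0.0]
contact_force: [-0.1, -0.2, -2.1]
width: 0.0067
gripper_force: 98.2
```

Not touching yet (it is carrying about 2 N), so I'll ease down.

{"op": "move_arm", "data": {
  "deltas": [
    [[0,0,0.0012,0,1],[0,0,0.0024,0,1],[0,0,0.0024,0,1],[0,0,0.0024,0,1]]
  ]
}}

```text
clock: 14.35
position: [0.4593, 0.0298, 0.1275]
ee_rot: [0.001, 0.693, 0.721, 0.0]
contact_force: [-1.2, 0.5, 5.2]
width: 0.0065
gripper_force: 99.6
```

{"op": "move_arm", "data": {
  "deltas": [
    [[0,0.008,0,0,1],[0,0.016,0,0,1],[0,0.024,0,0,1],[0,0.032,0,0,1],[0,0.04,0,0,1],[0,0.048,0,0,1],[0,0.056,0,0,1],[0,0.064,0,0,1],[0,0.064,0,0,1]]
  ]
}}

```text
clock: 15.25
position: [0.5109, 0.0317, 0.1275]
ee_rot: [0.001, 0.693, 0.721, 0.0]
contact_force: [-1.5, -0.4, 4.9]
width: 0.0066
gripper_force: 99.3
```

```bash
python3 - <<'E'
from h import *
go(.55,.033,.1275,2.2)
s=manip.get_state(); print(s['moment'].round(2)); w=grab('wrist','w8'); a=grab('scene','c8')
E
```

```text
pos [0.5109 0.0317 0.1275] tooly 2.24 -> rows [-0.0003  0.0489  0.0001] 0.0003081009811777354 t 15.25
[-0.12  0.31 -0.  ]
```

{"op": "move_arm", "data": {
  "deltas": [
    [[0,0.008,0,0,1],[0,0.016,0,0,1],[0,0.024,0,0,1],[0,0.032,0,0,1],[0,0.036,0,0,1],[0,0.04,0,0,1],[0,0.04,0,0,1]]
  ]
}}

```text
clock: 16.05
position: [0.5417, 0.0329, 0.1275]
ee_rot: [0.0, 0.693, 0.721, -0.0]
contact_force: [-2.9, -0.2, 7.2]
width: 0.0065
gripper_force: 99.6
```

{"op": "move_arm", "data": {
  "deltas": [
    [[0,0.005,0,0,1],[0,0.01,0,0,1],[0,0.014,0,0,1],[0,0.017,0,0,1],[0,0.017,0,0,1]]
  ]
}}

```text
clock: 16.55
position: [0.5473, 0.0332, 0.1277]
ee_rot: [-0.005, 0.693, 0.721, -0.006]
contact_force: [-20.5, -2.4, 20.7]
width: 0.0061
gripper_force: 101.6
```

{"op": "move_arm", "data": {
  "deltas": [
    [[0,-0.005,0,0,1],[0,-0.011,0,0,1],[0,-0.011,0.0015,0,1],[0,-0.011,0.003,0,1],[0,-0.011,0.003,0,1],[0,-0.011,0.003,0,1]]
  ]
}}

```text
clock: 17.15
position: [0.547, 0.0331, 0.1274]
ee_rot: [0.001, 0.693, 0.721, 0.001]
contact_force: [-7.2, 1.1, 21.1]
width: 0.0066
gripper_force: 102.1
```

```bash
python3 - <<'E'
from h import *
s=manip.get_state(); print(s['moment'].round(2),s['contact_force'].round(1),s['ee_rot'].round(4),s['position'].round(4))
w=grab('wrist','w9'); a=grab('scene','c9'); b=grab('side','s9')
# shingle lift check: compare lapped course region before/after
for f0,f1,k in [('c7','c9','scene'),('s7','s9','side')]:
    c=cam(k); A=cv2.imread(f'pics/{f0}.png').astype(int);B=cv2.imread(f'pics/{f1}.png').astype(int)
    pts=[]
    for y in (.15,-.15):
        pts.append([abs(A[v,u]-B[v,u]).max() for x in (.02,.05,.1) for u,v in [proj(c,[.573+x-.038*y,.0347+y,.106]).round().astype(int)]])
    print(k,pts)
# pail: dark bar diff near hook
c=cam('scene'); A=cv2.imread('pics/c5.png').astype(int);B=a[:,:,::-1].astype(int); u,v=proj(c,[.51,-.34,.2]).astype(int)
print('pail diff',abs(A-B)[v-30:v+35,u-20:u+20].mean().round(2))
E
```

```text
[-0.08  1.26  0.02] [-7.2  1.1 21.1] [9.000e-04 6.932e-01 7.208e-01 6.000e-04] [0.547  0.0331 0.1274]
scene [[np.int64(2), np.int64(1), np.int64(1)], [np.int64(1), np.int64(0), np.int64(1)]]
side [[np.int64(4), np.int64(5), np.int64(4)], [np.int64(17), np.int64(3), np.int64(141)]]
pail diff 6.06
```

```bash
python3 - <<'E'
from h import *
c=cam('scene'); A,B=[cv2.imread(f'pics/{f}.png').astype(int) for f in ('c7','c9')]; u,v=proj(c,[.51,-.34,.2]).astype(int)
print('pail diff',abs(A-B)[v-30:v+35,u-20:u+20].mean().round(2))
x=B[:,:,:].max(2); m=(B.max(2)<110)&((B.max(2)-B.min(2))<20); print('dark bar px near seat',m[v-25:v,u-8:u+12].sum())
print(manip.sign_off())
E
```

```text
pail diff 0.85
dark bar px near seat 320
the job is handed in; nothing more can be done
None
```

The job is handed in, but I haven't been shown the verdict: the pail hangs on the hook, and the flashing is slid in until it met the stop, still gripped and pressed down with about 21 N; I couldn't see the middle shingle under the gripper at the end.

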